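# Pump up the demonstration receiver until the indicator pin stands out

### The job

Bring the glass receiver on the bench pump up to pressure: with the fingertips, press the pump's plunger down through full strokes, letting it spring all the way back up each time, until the metal indicator pin beside it stands fully out. Then let the plunger come up and take the hand away. Do not touch the pin itself, and leave the beaker, the brass weight and the screwdriver where they are; nothing is to be gripped or lifted.

Things in the scene. Friction and masses are not known exactly. Their poses are not given: they have to be found in the camera images.
- pump: Bench pump, fixed: 130 x 260 mm base plate, white housing (top 76 mm above the table, x -40 to 50, y -53 to 93 mm in its frame), closed glass flask (74 mm across, 124 mm tall, axis at y = -115 mm); plunger and indicator pin stand on the housing. Origin on the table, on the plunger's upright axis; z up. The pin's axis is at x = 20, y = 58 mm. Place and heading vary.
- plunger_top (a point): Centre of the top face of the plunger's round black cap (56 mm across, flat on top over 44 mm, 14 mm thick, on a steel rod); it moves with the plunger: 150 mm above the table at rest, 134 mm when fully pressed.
- plunger (a joint): Plunger travel in m: 0 = fully up at rest, 0.016 = pressed against its stop. A spring returns it by itself within about half a second; it takes about 6 N to start and 10 to 13 N at the bottom.
- pin (a joint): How far the pin is out, m: 0 = in, about 0.045 = fully out (limit 0.0465); starts at 0 to 0.018. A ratchet in the pump raises it each time the plunger springs back up from a full stroke, by about 9 mm (first stroke 6 to 15), and holds it there. Strokes under 13 mm, or without letting the plunger right up, may give nothing. 3 to 5 full strokes are needed; more do no harm.
- pin_tip (a point): Top of the indicator pin, an upright steel pin 12 mm in diameter in a black collar 26 mm across whose top is 90 mm above the table; the tip is 92 mm above the table at joint 0 and about 137 mm when fully out. Not to be touched.
- beaker: Loose open glass beaker, 60 mm across, 80 mm tall; origin at the centre of its underside, z up. Bystander.
- weight: Loose brass weight, 44 mm across, 58 mm tall with a knob on top; origin at the centre of its underside, z up. Bystander.
- screwdriver_grip (a point): Middle of the handle of a loose screwdriver 180 mm long lying on the table; x points along it to the tip. Bystander.

How it is judged:
By the outcome, as a careful person would: the job done as asked, in the order asked, and still so for the second after the job is handed in, with the robot touching nothing.
It also fails if it takes over 45 s, if anything falls off the work surface, if the arm or the gripper's body presses on something with over 40 N, if the wrist force passes 120 N, or if a joint passes its speed limit or range.

### The arm

A 7-joint arm with a two-finger parallel gripper is mounted at the origin on the work surface. World frame = base frame: x ahead of the robot, y to its left, z up, the work surface at z = 0. Lengths are in mm, angles in rad, forces in N, time in s.
With the tool pointing down it reaches from about 400 to 925 mm from the base axis. Payload 4.1 kg.
Tool frame: the origin (TCP) lies midway between the tips of the shut fingers; the grasp point (between the pads) lies 19 mm behind it; z points along the fingers, y is the line along which they close (so a half turn about z gives the same grasp; the last joint's range is limited). The gripper opens to 85 mm and grips with 20 to 120 N. Pads are 22 mm wide; open, the fingers measure 114 mm over their backs; the gripper's body (76 mm by 85 mm) begins 54 mm behind the grasp point. The pads swing forward as they close: fully open they stand 13 mm farther back than shut.
Start: joints at [-1.339, 0.398, 0.045, 1.537, -0.019, 1.207, -0.051], TCP at [211.101, 614.804, 203.147] pointing down, gripper open.
Joint ranges: [-2.82, 2.82], [-0.49, 2.23], [-1.37, 1.46], [0, 2.46], [-1.36, 4.5], [0.23, 2], [-2.94, 2.94]. Speed limits (rad/s): [2.57, 2.57, 3.14, 3.14, 3.14, 3.14, 3.14].

### API

Orientations are given as a rotation vector (axis times angle).
In Python, from plant import r gives the robot as it stands. Calls block until the motion is done:
- r.move_to(position, orientation): joint-space move of the TCP to a pose.
- r.move_linear(position, attitude=None, v=150, force_limit=None): straight line of the TCP; attitude=None keeps the orientation; v is the mean speed in mm/s. With force_limit (N) it stops when the force on the tool has changed by that much, and returns True; else False.
- r.movej(angles): joint-space move.
- r.set_gripper(opening, squeeze=None): finger opening in mm; squeeze is the grip in N (None keeps the last); returns when the fingers have stopped.
- r.sleep(seconds).
- r.inverse_kinematics(position, orientation): joint angles nearest the present ones, or None.
- r.read_camera(name): name is "scene" or "top" or "wrist"; returns a dict with "pixels" (400x640x3 uint8, red, green, blue), "mtx" (3x3 intrinsics, pixels), "R" (3x3) and "t" (3): a world point X has camera coordinates R X + t. Camera axes: x right, y down, z forward; pixel columns grow to the right and rows downward; lengths in mm; the calibration is good to about 2 mm. A picture is of the moment at which its call begins. There is no depth.
A pose or a line that the arm cannot do raises r.Unreachable and nothing moves.
- r.finish_job(): hands the job in; it is judged then, once.
Trained networks look in a picture, given as the dict that the camera call returned (one of the last four; its "shot" number tells which), for a name from the list of things; names that differ only in an ending like _2 or _b are one class to them, and where a whole thing is asked for, a point or a joint stands for the part that bears it (a point fixed in the world has none). Each returns a list of dicts, best first, with "score" (0 to 1); they miss things now and then, are a little off and sometimes report something else, mostly with a low value. They report only what shows in the picture. A call takes as long as a camera call.
- r.trace(name, picture): "mask" (400x640 bool, what is visible of it) and "extent" ([centre column, centre row, width, height] in pixels, round what is visible of it).
Readings, each from a call of its own:
- r.read_clock(): time.
- r.read_q(): joint angles.
- r.read_dq(): joint speeds.
- r.read_joint_efforts(): joint torques, N m.
- r.read_tcp_pos(): TCP position.
- r.read_orientation(): TCP orientation.
- r.read_ft_force(): force on the tool from outside, world axes, zero at the start.
- r.read_ft_torque(): the same for the moment, N m.
- r.read_gripper_width(): finger opening in mm.
- r.read_grasp_force(): force on a finger pad.
Only numpy, scipy, OpenCV 4.12 (cv2) and the standard library are available. Lean on these libraries where they do the work, as an engineer would, in place of code of your own. Each camera call takes 0.05 s, during which the arm holds its last target. There are 200 camera calls.

## Working session

There is one attempt and no reset: what is moved stays moved. The work goes in short steps, each a Python script; the robot and the scene stay as the last script left them, time stands still between calls to the robot, and variables do not carry over. Pictures are saved under pics/ and viewed, at most 10 in all, crops included, and the job is handed in when it is done.

```bash
mkdir -p pics; cat > h.py <<'E'
import numpy as np, cv2
from plant import r
def save(p,n): cv2.imwrite('pics/'+n,p['pixels'][:,:,::-1])
def proj(p,X):
    c=np.asarray(p['R'])@np.asarray(X,float)+np.ravel(p['t']); u=np.asarray(p['mtx'])@c; return u[:2]/u[2]
def ray(p,uv):
    d=np.linalg.inv(p['mtx'])@np.array([uv[0],uv[1],1.]); R=np.asarray(p['R']); return -R.T@np.ravel(p['t']), R.T@d
def atz(p,uv,z):
    o,d=ray(p,uv); return o+d*(z-o[2])/d[2]
def tri(obs):
    A=np.zeros((3,3));b=np.zeros(3)
    for p,uv in obs:
        o,d=ray(p,uv);d=d/np.linalg.norm(d);M=np.eye(3)-np.outer(d,d);A+=M;b+=M@o
    return np.linalg.solve(A,b)
E
python3 - <<'E'
from h import *
np.set_printoptions(precision=1,suppress=True)
P={n:r.read_camera(n) for n in('scene','top')}
for n,p in P.items():
    save(p,n+'0.png'); print(n,ray(p,(320,200)))
    for k in('pump','plunger','pin','beaker','weight','screwdriver_grip'):
        for d in r.trace(k,p)[:2]:
            m=d['mask'];v,u=np.nonzero(m); print(k,round(d['score'],2),np.array(d['extent']),u.mean().round(1) if len(u) else 0,v.mean().round(1) if len(v) else 0)
print(r.read_clock(),r.read_orientation())
E
```

```text
scene (array([1017.4,  193.3,  794.7]), array([-0.5, -0.1, -0.8]))
pump 0.56 [328.4 213.7 131.1 104.4] 330.5 213.0
plunger 0.93 [344.7 187.4  32.6  31.5] 344.2 185.6
pin 0.51 [366.9 217.4   2.6   7.2] 366.1 218.6
beaker 0.77 [302.8 272.1  31.8  46.3] 302.6 270.3
weight 0.75 [365.9 168.4  20.2  29.5] 365.1 168.0
screwdriver_grip 0.67 [428.5 251.9  55.7  59.9] 435.9 243.0
screwdriver_grip 0.49 [344.7 189.8  31.2  32.1] 344.1 185.4
top (array([ 424. ,  107.5, 1137.7]), array([ 0.1,  0. , -1. ]))
pump 0.72 [327.9 218.7 109.9  74.4] 328.0 215.6
pump 0.71 [316.1 204.8  26.1  23.6] 314.7 205.5
plunger 0.58 [315.4 205.1  22.9  25.9] 315.0 205.1
pin 0.18 [245.  198.9  39.4  60.1] 239.6 207.8
beaker 0.81 [338.1 152.8  27.   28.5] 334.1 152.2
weight 0.77 [305.8 267.6  18.9  19.5] 305.7 268.0
screwdriver_grip 0.98 [246.4 200.8  39.5  61.7] 237.0 212.2
0.7 [0.5 3.1 0. ]
```

View pics/scene0.png

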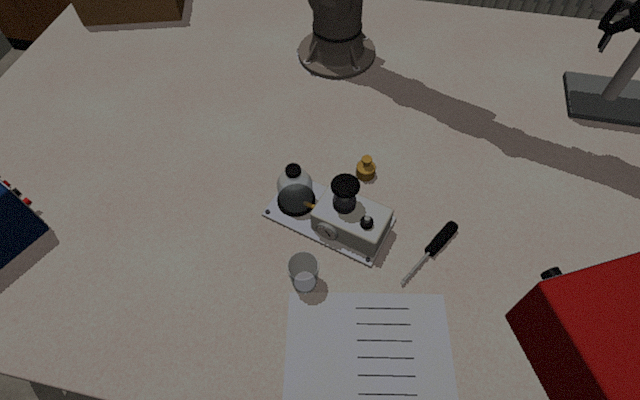

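View pics/top0.png

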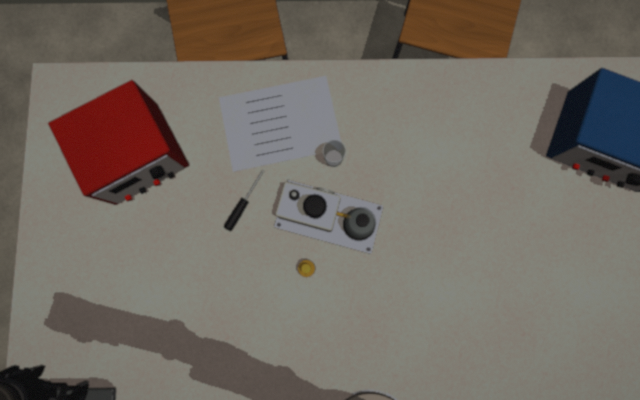

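```bash
python3 - <<'E'
from h import *
np.set_printoptions(precision=1,suppress=True)
s=r.read_camera('scene');t=r.read_camera('top')
X=tri([(s,(344.7,180)),(t,(315.2,205.1))]);print('cap',X,proj(s,X),proj(t,X))
print('cap at z150 top',atz(t,(315.2,205.1),150),'scene mask',atz(s,(344.5,185),143))
print('pin scene',atz(s,(366.9,214),95))
print('beaker',tri([(s,(302.8,272)),(t,(336,152.5))]),'weight',tri([(s,(365.5,168)),(t,(305.8,267.8))]))
E
```

```text
cap [554.9 124.5 157.6] [343.8 179.9] [314.4 205.2]
cap at z150 top [556.2 122.9 150. ] scene mask [555.5 126.5 143. ]
pin scene [579.4 176.2  95. ]
beaker [703.   74.4  50.3] weight [414.6 150.9  23.6]
```

The scene view shows the flask at (295,190), the plunger cap at (345,185) and the pin at (367,220). The beaker is at (303,270), the weight at (366,168) and the screwdriver at (430,252). The top view has the cap at (315,205), the pin at (294,195) and the flask at (360,222), so the pump heading is about -15°. Next I lift, shut the fingers and hover, with the closing line perpendicular to the direction of the pin.

```bash
python3 - <<'E'
from h import *
from scipy.spatial.transform import Rotation as Ro
np.set_printoptions(precision=2,suppress=True)
y=np.array([.88,-.475,0]);y/=np.linalg.norm(y)
best=None;q0=np.array(r.read_q())
for s in(1,-1):
    z=np.array([0,0,-1.]);Y=s*y;o=Ro.from_matrix(np.c_[np.cross(Y,z),Y,z]).as_rotvec()
    q=r.inverse_kinematics([555.5,124,330],o);print(s,o,q)
    if q is not None and (best is None or abs(q[6])<best[0]): best=(abs(q[6]),o)
o=best[1];np.save('o.npy',o)
p=np.array(r.read_tcp_pos());r.move_linear([p[0],p[1],330])
r.set_gripper(0)
r.move_to([555.5,124,330],o)
w=r.read_camera('wrist');save(w,'w1.png')
for k in('plunger','pin'):
    for d in r.trace(k,w)[:2]: print(k,d['score'],np.array(d['extent']))
print(proj(w,[555.5,124,150]),r.read_clock(),r.read_tcp_pos(),r.read_gripper_width())
s=r.read_camera('scene');save(s,'s1.png')
E
```

```text
1 [2.7  1.61 0.  ] [-0.88  0.23  0.71  1.56 -0.15  1.41 -0.65]
-1 [ 1.61 -2.7  -0.  ] [-0.57  0.19  0.33  1.55 -0.06  1.41  2.41]
plunger 0.57 [327.4 166.2  52.5  48.6]
[328.   171.82] 4.8583 [555.36 125.19 329.84] -0.012267529173221325
```

View pics/w1.png

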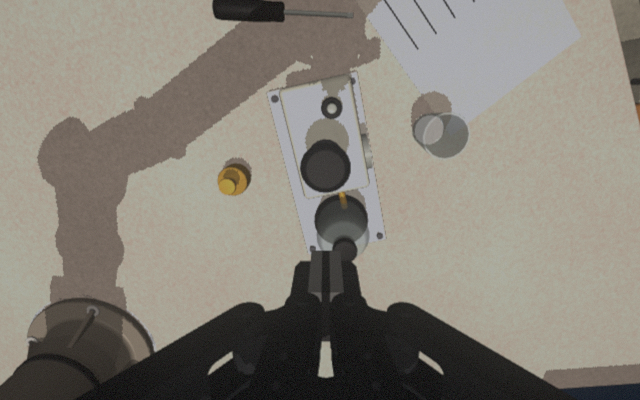

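The wrist view shows the cap centred at about (326,166), the pin at (332,107) and the flask at (342,222). I'll refine the position and make the first press.

```bash
python3 - <<'E'
from h import *
np.set_printoptions(precision=1,suppress=True)
o=np.load('o.npy')
w=r.read_camera('wrist');t=r.read_camera('top');s=r.read_camera('scene')
print('cam',ray(w,(326,166))[0])
print('cap wrist',atz(w,(326,166),148),'pin',atz(w,(332,107),95))
print('tri',tri([(w,(326,166)),(s,(344.7,180))]))
c=(atz(w,(326,166),148)+atz(t,(315.2,205.1),150)+atz(s,(344.5,185.5),143))[:2]/3
np.save('c.npy',c);print(c)
r.move_to([*c,175],o)
f0=np.array(r.read_ft_force())
hit=r.move_linear([*c,140],v=40,force_limit=4)
z=r.read_tcp_pos()[2];print('contact',hit,r.read_tcp_pos(),np.array(r.read_ft_force())-f0)
hit=r.move_linear([*c,z-20],v=40,force_limit=25)
print('bottom',hit,r.read_tcp_pos(),np.array(r.read_ft_force())-f0)
r.move_linear([*c,165],v=80);r.sleep(.6)
s=r.read_camera('scene');save(s,'s2.png')
w=r.read_camera('wrist');cv2.imwrite('pics/s2c.png',np.hstack([cv2.resize(s['pixels'][130:290,250:450,::-1],None,fx=2,fy=2,interpolation=2),cv2.resize(w['pixels'][:,:,::-1],(400,320))]))
print(r.read_clock())
E
```

```text
cam [592.7 197.3 499.8]
cap wrist [556.6 129.1 148. ] pin [590.5 177.4  95. ]
tri [557.5 129.  160.5]
[556.5 126.3]
contact False [556.7 126.2 140.2] [-0.6  0.5  0.3]
bottom False [556.2 126.3 120.5] [-2.7 -0.8  6.5]
8.8
```

View pics/s2c.png

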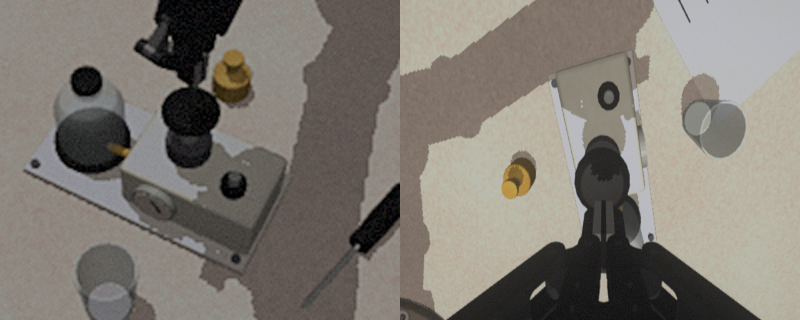

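The crop shows the fingertips apparently at the rear edge of the cap, with the pin still in. The 6.5 N at z=120 means the fingers missed the cap or slid off it. I'll check where the TCP really projects.

```bash
python3 - <<'E'
from h import *
np.set_printoptions(precision=1,suppress=True)
s=r.read_camera('scene');w=r.read_camera('wrist');t=r.read_camera('top')
T=np.array(r.read_tcp_pos());print(T,r.read_ft_force(),r.read_gripper_width())
for n,p in(('s',s),('w',w),('t',t)):
    print(n,proj(p,T),'cap',proj(p,[556.5,126.3,150]))
    for d in r.trace('plunger',p)[:1]: print(d['score'],np.array(d['extent']))
def mk(p,n,pts,x0,y0,x1,y1,f):
    im=cv2.resize(p['pixels'][y0:y1,x0:x1,::-1],None,fx=f,fy=f,interpolation=2)
    for X,c in pts:
        u=proj(p,X);cv2.circle(im,(int((u[0]-x0)*f),int((u[1]-y0)*f)),3,c,-1)
    return im
pts=[(T,(0,0,255)),((556.5,126.3,150),(0,255,0))]
a=mk(s,'',pts,295,130,395,230,4);b=mk(w,'',pts,260,150,400,290,400/140)
cv2.imwrite('pics/m.png',np.hstack([a,cv2.resize(b,(400,400))]))
E
```

```text
[556.5 126.3 165. ] [-0.6 -0.1 -0.5] -0.1857500706030296
s [344.7 178.4] cap [344.4 183.2]
0.77 [345.1 187.1  32.7  30.1]
w [328.1 243.3] cap [327.9 232.4]
0.72 [323.5 220.6  90.3  80.4]
t [313.6 204.1] cap [313.7 205. ]
```

View pics/m.png

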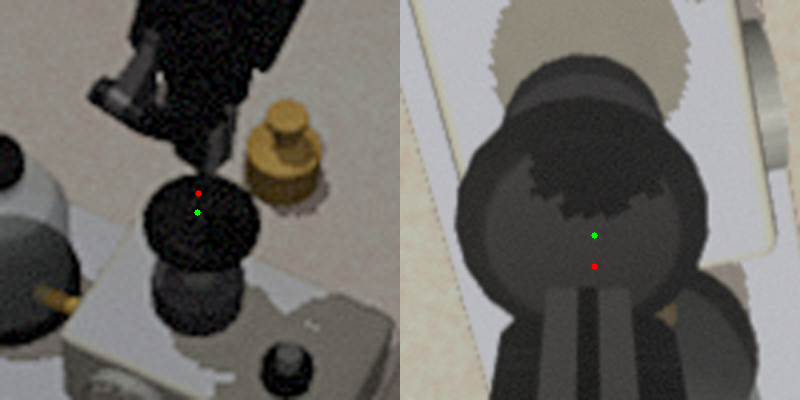

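The scene view (left) shows the tips about 5 px above the projected TCP (red). The wrist view has them lower in the image than the TCP, so the real tips may sit higher than the nominal TCP. I'll recentre to (557.5,128.5), probe in steps while logging force, and look at the bottom.

```bash
python3 - <<'E'
from h import *
np.set_printoptions(precision=1,suppress=True)
c=np.array([557.5,128.5]);np.save('c.npy',c)
r.move_linear([*c,155],v=80)
f0=np.array(r.read_ft_force())
for z in range(150,108,-3):
    h=r.move_linear([*c,z],v=60,force_limit=30)
    f=np.array(r.read_ft_force())-f0;print(z,np.array(r.read_tcp_pos()),f,h)
    if h or f[2]>25 or z==120: break
s=r.read_camera('scene');w=r.read_camera('wrist')
a=cv2.resize(s['pixels'][130:230,295:395,::-1],(400,400),interpolation=2);b=cv2.resize(w['pixels'][150:290,260:400,::-1],(400,400),interpolation=2)
cv2.imwrite('pics/m2.png',np.hstack([a,b]));print(r.read_clock(),r.read_gripper_width())
E
```

```text
150 [557.2 128.4 149.6] [-0.7  0.6 -0.2] False
147 [557.4 128.5 146.8] [-0.4  0.8 -0.5] False
144 [557.3 128.5 143.8] [-0.2 -0.9  0. ] False
141 [557.3 128.5 140.8] [-0.7 -0.6  0.5] False
138 [557.3 128.4 137.8] [-0.1  0.1  0.5] False
135 [557.3 128.5 134.8] [-0.8 -0.3 -0.8] False
132 [557.3 128.5 131.8] [-0.4  0.5 -0.2] False
129 [557.3 128.5 128.7] [ 0.  -0.3  1. ] False
126 [557.3 128.5 125.8] [-0.6  0.6  0.3] False
123 [557.3 128.5 122.7] [-0.8  0.2 -0.1] False
120 [558.  128.6 120.8] [-2.6 -0.9  7.1] False
12.225 -0.13239277758899123
```

View pics/m2.png

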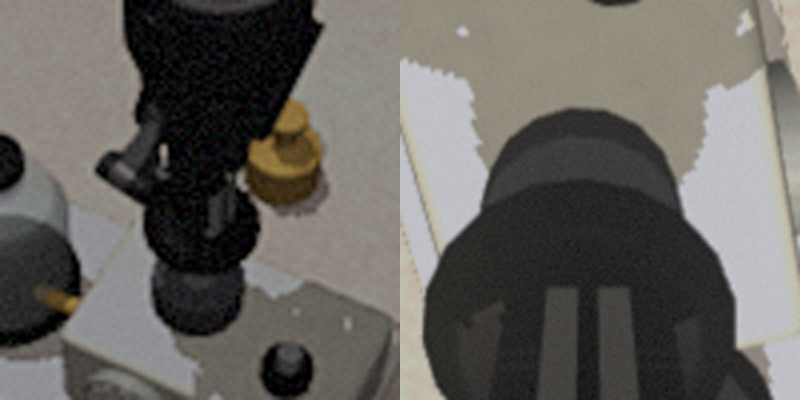

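Contact comes at TCP z≈121: the tips stand on the cap near its centre, and the real tips sit about 28 mm above the nominal TCP. So the full stroke should end near TCP z≈105. I'll press on to the stop with a force limit.

```bash
python3 - <<'E'
from h import *
np.set_printoptions(precision=1,suppress=True)
c=np.load('c.npy')
r.move_linear([*c,126],v=80);r.sleep(.3);f0=np.array(r.read_ft_force())
for z in (120,117,113,110,107,105,104,103,102,101):
    h=r.move_linear([*c,z],v=60,force_limit=25)
    f=np.array(r.read_ft_force())-f0;print(z,np.array(r.read_tcp_pos()),f,h)
    if h or f[2]>22: break
s=r.read_camera('scene')
r.move_linear([*c,126],v=120);r.sleep(.4)
s2=r.read_camera('scene')
cv2.imwrite('pics/m3.png',np.hstack([cv2.resize(x['pixels'][150:250,310:410,::-1],(400,400),interpolation=2) for x in(s,s2)]));print(r.read_clock())
E
```

```text
120 [558.7 128.7 120.7] [-0.1  0.4  6.8] False
117 [558.7 128.6 118.1] [-0.4  2.2  7.6] False
113 [558.7 128.7 114. ] [-0.   0.9  7.1] False
110 [558.7 128.7 111.3] [-1.2  1.3 10.1] False
107 [558.7 128.7 108.4] [-1.2  1.4 10.3] False
105 [558.7 128.7 106.5] [-2.6  1.7 10.9] False
104 [558.7 128.7 105.9] [-2.9  0.8 13.2] False
103 [558.7 128.7 105.8] [-4.3  1.6 19.2] False
102 [558.7 128.7 105.8] [-7.8 -0.5 24.6] False
15.875
```

View pics/m3.png

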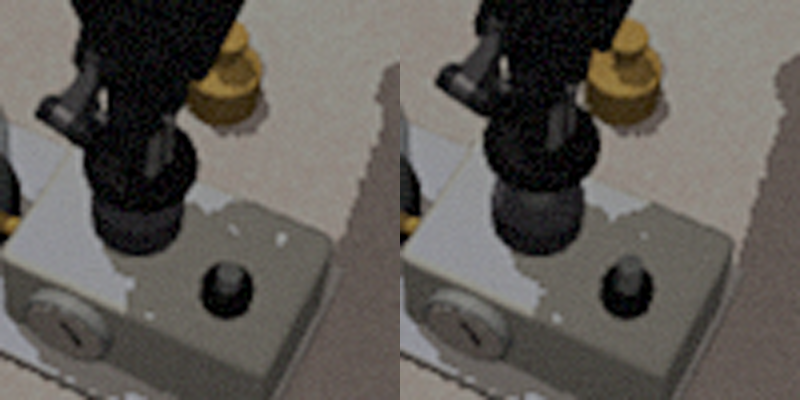

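The stroke works: the stop is at TCP z≈105.8, and the pin rose a little, at about (228,275)→(628,265). More strokes now, with a picture after each.

```bash
python3 - <<'E'
from h import *
np.set_printoptions(precision=1,suppress=True)
c=np.load('c.npy');ims=[]
for i in range(5):
    r.move_linear([*c,102.5],v=60,force_limit=30)
    print(np.array(r.read_tcp_pos()),np.array(r.read_ft_force()))
    r.move_linear([*c,127],v=80);r.sleep(.4)
    s=r.read_camera('scene');ims.append(cv2.resize(s['pixels'][190:250,345:385,::-1],(160,240),interpolation=2))
    print(r.read_clock())
cv2.imwrite('pics/m4.png',np.hstack(ims))
E
```

```text
[558.4 128.7 106.4] [-3.4  0.6 10.7]
17.1583
[558.5 128.7 106.4] [-3.3  0.1 10.6]
18.4583
[558.5 128.7 106.4] [-3.8 -0.5 10.7]
19.7583
[558.5 128.7 106.4] [-3.2  0.4 10.8]
21.0583
[558.5 128.7 106.4] [-3.5 -0.9 10. ]
22.3583
```

View pics/m4.png

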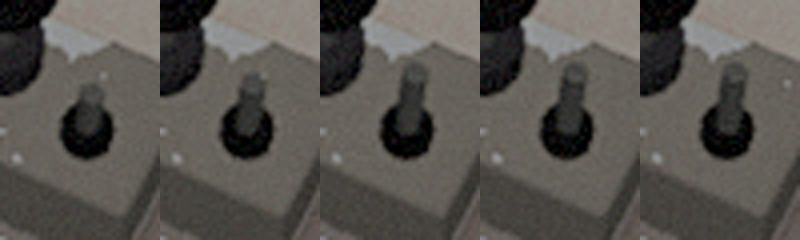

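The pin climbs over strokes 1 to 3 (tip row in the crop 88→77→66) and then stays put, so it is fully out. I'll check its height, retreat, verify with a final picture, and hand in if it is consistent.

```bash
python3 - <<'E'
from h import *
np.set_printoptions(precision=1,suppress=True)
p=np.array(r.read_tcp_pos());r.move_linear([p[0],p[1],330],v=150);r.sleep(.5)
s=r.read_camera('scene');t=r.read_camera('top')
print('expect tip',proj(s,[590.5,177.4,137]),proj(s,[590.5,177.4,128]),'base',proj(s,[590.5,177.4,90]),'seen tip',345+736/4-160,190+68/4)
cv2.imwrite('pics/f.png',np.hstack([cv2.resize(s['pixels'][130:300,270:470,::-1],(400,340),interpolation=2),cv2.resize(t['pixels'][130:300,220:420,::-1],(400,340),interpolation=2)]))
for k in('beaker','weight','screwdriver_grip','plunger'): print(k,[np.array(d['extent']) for d in r.trace(k,s)[:1]])
print(r.read_clock(),r.read_ft_force())
E
```

```text
expect tip [368.3 207.1] [367.9 209.7] base [366.4 220.3] seen tip 369.0 207.0
beaker [array([302.9, 274.2,  29.3,  42.6])]
weight [array([364.4, 167.2,  19.9,  30.7])]
screwdriver_grip [array([428.1, 251.9,  57.8,  61.9])]
plunger [array([344.9, 189.1,  30.1,  30.2])]
24.6583 [-0.2  0.4  0.5]
```

View pics/f.png

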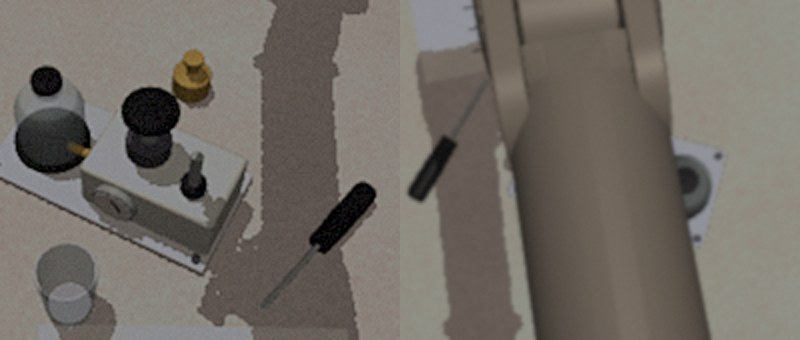

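The final view shows the pin fully out: its tip is at row 207, where 207.1 is expected. The plunger is up, the bystanders haven't moved and the hand is clear.

```bash
python3 -c "
from plant import r
print(r.finish_job())"
```

```text
the job is handed in; nothing more can be done
None
```

The job is handed in at about 25 s: six full plunger strokes brought the indicator pin fully out, the plunger is back up, the hand is clear, and in the final pictures the beaker, weight and screwdriver are where they started.

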